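# Load a round bar into the cross-drilling jig and shut the leaf over it

### The arm

A 6-joint arm with a two-finger parallel gripper is mounted at the origin on a cart in front of the work surface, level with it; the furniture and walls round the work are solid. World frame = base frame: x ahead of the robot, y to its left, z up, the work surface at z = 0. Lengths are in mm, angles in rad, forces in N, time in s.
With the tool pointing down it reaches from about 350 to 800 mm from the base axis. Payload 7.3 kg.
Tool frame: the origin (TCP) lies on the centre line of the jaws, within the pads' length; the fingertips stand 8 mm ahead of it and the grasp point (between the pads) lies 11 mm behind it; z points along the fingers, y is the direction in which the jaws open and shut (so a half turn about z gives the same grasp; the last joint's range is limited). The gripper opens to 85 mm and grips with 20 to 120 N. Pads are 22 mm wide; open, the fingers measure 114 mm over their backs; the gripper's body (76 mm by 85 mm) begins 54 mm behind the grasp point. The pads swing forward as they close: fully open they stand 13 mm farther back than shut.
Start: joints at [-1.28, 0.342, 1.524, -0, 1.275, -0.146], TCP at [222.121, -475.716, 239.322] pointing down, gripper open.
Joint ranges: [-2.53, 2.53], [-0.77, 2.02], [0.04, 2.7], [-1, 4.14], [0.28, 2.66], [-3.11, 3.11]. Speed limits (rad/s): [2.57, 2.57, 3.14, 3.14, 3.14, 3.14].

### API

Orientations are given as a 3x3 rotation matrix whose columns are the frame's x, y, z axes.
In Python, from plant import r gives the robot as it stands.
- The arm moves only by the tool carry_out, never from a script. Its argument "increments" is a list of rows, each a list of 7 numbers: the opening, from 0 (shut) to 1 (fully open), then the shift along the tool's x, y, z in mm, then the turn, a rotation vector about the tool's x, y, z in rad. In form: [[hand, x, y, z, rx, ry, rz], ...]. A call has 1 to 20 rows; each row shifts and turns the commanded pose from where the row before left it, along the tool's axes as they then stand; what a row does not reach is not made up. A row lasts 1/8 s, in which the tool goes at most 62.5 mm and 10.7 degrees, less where a joint would pass 70% of its speed; a pose out of reach is approached as far as the arm can. A call with a gripper value outside its range is refused whole. The fingers move at their own pace and stop on an object; "newtons" is the grip in N (left out, the last holds). Time passes only in rows, so rows that do not move let the fingers close. It gives the time, the measured TCP pose, the force and the opening at its end, in the units of the state.
- r.observe(): the state, without advancing time (a new reading comes with each control period).
- r.get_image(name): name is "side" or "top" or "wrist"; returns a dict with "pixels" (480x640x3 uint8, red, green, blue), "mtx" (3x3 intrinsics, pixels), "k1" (the pictures are not rectified: a ray, as slopes to the right and down, at radius r is drawn at 1 + k1 r^2 times it, then the intrinsics apply), "R" (3x3) and "t" (3): a world point X has camera coordinates R X + t; the wrist camera has in their place "T_tool_cam" (4x4, takes a point from camera to tool coordinates, whose origin is the TCP and whose axes are the flange's). Camera axes: x right, y down, z forward; pixel columns grow to the right and rows downward; lengths in mm; the calibration is good to about 2 mm. A picture is of the moment at which its call begins: read the wrist's pose just before it. There is no depth.
- r.job_done(): hands the job in, once; it reports no verdict.
The state is a dict: "time_s": time; "qpos": joint angles; "qvel": joint speeds; "joint_torque": joint torques, N m; "eef_pos": TCP position; "tcp_rot": TCP orientation; "ft_force": force on the tool from outside, world axes, zero at the start; "moment": the same for the moment, N m; "width": finger opening in mm.
Only numpy, scipy, OpenCV 4.12 (cv2) and the standard library are available. Lean on these libraries where they do the work, as an engineer would, in place of code of your own. Each camera call takes 0.05 s, during which the arm holds its last target. There are 200 camera calls.

### The job

Get the aluminium bar ready for cross-drilling: push its side to roll it along the drilling board, slowly and without gripping or lifting it, until it bears squarely on both stop buttons of the jig. Feel for them, and hold it there a moment with a firm but gentle push, about 7 N and never above 15. Then, with the bar still home, swing the hinged leaf down until it is fully shut over the bar. Leave the other things on the bench alone.

Things in the scene. Friction and masses are not known exactly. Their poses are not given: they have to be found in the camera images.
- board: Plywood drilling board fixed to the bench, 300 x 200 x 18 mm, two T-tracks let in flush. Origin: centre of its underside; x lengthwise, away from the robot towards the jig, y left, z up. Bolted across its far end, square to it and central in y, is the jig head: a grey block 104 mm wide, 36 mm high, low feet at its sides. Two rigid steel stop buttons (at y = +-35 mm) stick out of it towards -x.
- home_mid (a point): Point of the board's frame at x = 55 mm, 20 mm above the board's top (axes as the board's). The axis of a bar that bears on both buttons passes 0 to 14 mm before or behind it along x: the head was set by hand along the T-tracks and this shift S (-14 to +14 mm) is not measured, it must be felt with the bar (creep: at 25 mm/s it strikes with 12 N). Buttons start 20 mm, the block 36 mm, beyond the axis of a bar that is home.
- bar_center (a point): Centre of the loose solid aluminium bar, 40 mm diameter, 130 mm long, 0.3 to 0.6 kg, smooth (friction about 0.4), lying across the board 55 to 125 mm short of home, up to 4 degrees out of square: it stays so until a button stops one end and the push turns it square. This point's y axis is the bar's axis; x and z turn as it rolls. It rolls under less than 1.5 N and soon stops when let go. Push with 15 N at most.
- leaf (a joint): Angle (rad) of the jig's hinged steel leaf: 0 = fully shut, level over the bar (it stops dead there), 1.4 to 1.6 = open, upright behind the buttons. Stiff hinge: stays where left; 2 to 5 N at its grip swing it. Shut, its 124 mm wide plate lies 1.5 mm above the bar, and a 76 mm wide lip hooks down 11 mm in front of the bar with 1.5 mm play; it lands on a bar that is some mm short of home.
- hinge_mid (a point): Point of the board's frame 52 mm beyond home_mid, same height; the leaf's hinge line runs along y, shifted from here by the same S along x. Black grip at the leaf's free end: 26 x 44 x 11 mm; the middle of its outer face is, at leaf angle a, 97 cos(a) - 29.5 sin(a) mm before the hinge line and 97 sin(a) + 29.5 cos(a) mm above it. To shut: push that face round from behind, then down.
- caliper: Vernier caliper lying flat beside the board, 57 x 200 x 7 mm, origin at the centre of its underside; to be left alone.
- marker: Marker pen with cap lying beside the board, 28 x 130 x 18 mm, origin at the centre of its underside; to be left alone.
- offcut: Pine offcut lying beside the board, 45 x 150 x 28 mm, origin at the centre of its underside; to be left alone.
- spray_can: Spray can standing beside the board, 66 mm diameter, 197 mm tall, origin at the centre of its underside; to be left alone.

How it is judged:
By the outcome, as a careful person would: the job done as asked, in the order asked, and still so for the second after the job is handed in, with the robot touching nothing.
It also fails if it takes over 67 s, if anything falls off the work surface, if the arm or the gripper's body presses on something with over 40 N, if the wrist force passes 120 N, or if a joint passes its speed limit or range.

## Working session

There is one attempt and no reset: what is moved stays moved. The work goes in short steps, Python scripts to look and compute and a tool call to move; the robot and the scene stay as the last step left them, time stands still between calls to the robot, and variables do not carry over. Pictures are saved under pics/ and viewed, on a budget of 10 in all, crops included, one or two more only if the job needs it, and the job is handed in when it is done.

Besides the shell and the picture viewer there is one more tool, called after "Call:" as name(argument=value, ...) on one line, values as JSON. carry_out: Moves the arm, as the interface text tells. Its arguments: {"type":"object","properties":{"increments":{"type":"array","items":{"type":"array","items":{"type":"number"}}},"newtons":{"type":"number"}},"required":["increments"]}

```bash
mkdir -p pics; cat > h.py <<'E'
import numpy as np, cv2, pickle
from plant import r
def snap(n,f):
    im=r.get_image(n); cv2.imwrite('pics/'+f+'.png',cv2.cvtColor(im['pixels'],cv2.COLOR_RGB2BGR)); pickle.dump(im,open(f+'.pkl','wb')); return im
def ray(im,uv):
    K=im['mtx']; d=((np.array(uv,float)-[K[0][2],K[1][2]])/[K[0][0],K[1][1]]); s=d.copy()
    for _ in range(20): s=d/(1+im['k1']*(s@s))
    R=np.array(im['R']); return -R.T@np.array(im['t']), R.T@np.array([*s,1])
def onz(im,uv,z):
    c,d=ray(im,uv); return (c+d*(z-c[2])/d[2]).round(1)
E
python3 - <<'E'
from h import *
for n in('top','side'):
    im=snap(n,n+'0'); print(n,im['mtx'],im['k1'],-np.array(im['R']).T@im['t'])
s=r.observe(); print(s)
E
```

```text
top [[573.16763744   0.         316.21625203]
 [  0.         573.16763744 250.8541527 ]
 [  0.           0.           1.        ]] -0.13199159516011638 [ 461.28578143  -15.65238599 1335.93367155]
side [[598.14319523   0.         324.50227687]
 [  0.         598.14319523 237.03760705]
 [  0.           0.           1.        ]] 0.03922739377766918 [618.14911792 989.40434789 655.58345041]
{'time_s': 0.1, 'qpos': array([-1.27997273e+00,  3.42685753e-01,  1.52493901e+00,  1.40287863e-05,
        1.27539584e+00, -1.45967713e-01]), 'qvel': array([-0.00026102, -0.00192699, -0.00266173, -0.00147459,  0.00116359,
       -0.00184087]), 'joint_torque': array([ 1.53861707e-03, -4.34447229e+01, -2.46489877e+01, -2.18568384e-04,
        4.64284138e-03,  3.41296037e-06]), 'eef_pos': array([ 222.03026076, -475.35063124,  238.67235878]), 'tcp_rot': array([[ 9.06115486e-01,  4.23030222e-01, -3.96594624e-04],
       [ 4.23030350e-01, -9.06114475e-01,  1.37183562e-03],
       [ 2.20967795e-04, -1.41081306e-03, -9.99998980e-01]]), 'ft_force': array([ 0.07195294, -0.105589  , -0.35564088]), 'moment': array([ 0.06437158,  0.00895175, -0.00592526]), 'width': 84.9970848629779}
```

View pics/top0.png

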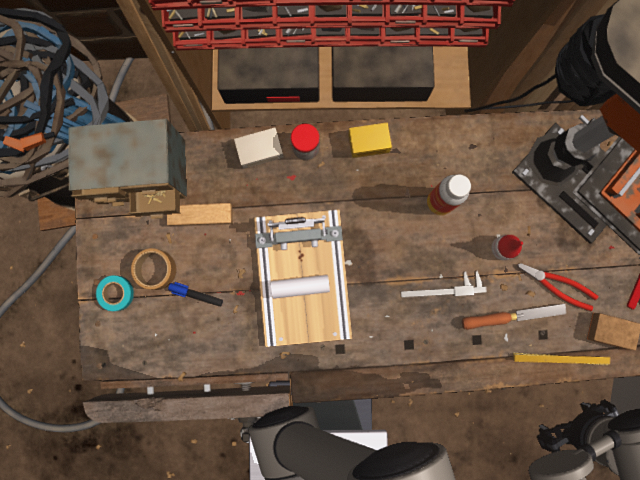

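View pics/side0.png

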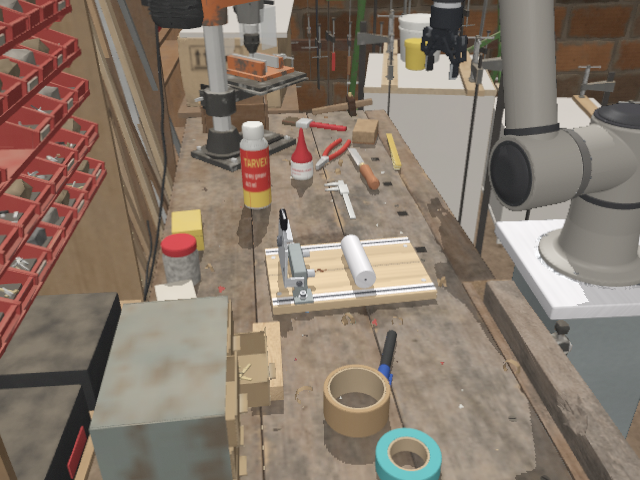

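The top view shows the board with corners near (256,215), (340,210), (350,340) and (265,347). The bar spans about (270,288) to (328,286) and the jig is at (299,238). The side view shows the leaf standing upright at (285,235). I'll enlarge the top view for corner pixels.

```bash
python3 - <<'E'
import cv2
a=cv2.imread('pics/top0.png')[203:353,245:365]
cv2.imwrite('pics/c1.png',cv2.resize(a,None,fx=4,fy=4,interpolation=cv2.INTER_CUBIC))
E
```

```text
(no output)
```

View pics/c1.png

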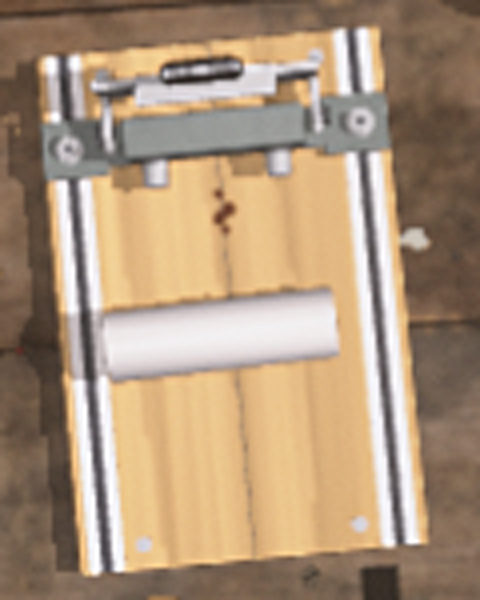

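The crop shows board corners at (39,58), (381,27), (428,541) and (85,575). The bar's end middles are near (106,346) and (336,322), and the button tips near (158,186) and (281,174).

```bash
cat >> h.py <<'E'
E
python3 - <<'E'
from h import *
im=pickle.load(open('top0.pkl','rb'))
f=lambda p,z: onz(im,(np.array(p)+.5)/4-.5+[245,203],z)
c=np.array([f(p,18) for p in[(39,58),(381,27),(428,541),(85,575)]]);print(c)
ctr=c.mean(0); ex=(c[0]+c[1]-c[2]-c[3]); ex/=np.linalg.norm(ex); ey=np.cross([0,0,1],ex)
print('ctr',ctr,'yaw',np.arctan2(ex[1],ex[0]), [np.linalg.norm(c[i]-c[i-1]) for i in range(4)])
B=lambda p:(np.array([(p-ctr)@ex,(p-ctr)@ey])).round(1)
for n,p,z in[('barL',(106,346),38),('barR',(336,322),38),('btL',(158,186),38),('btR',(281,174),38),('blkL',(124,157),54),('blkR',(306,142),54),('blk back L',(124,118),54)]:
    w=f(p,z);print(n,w,B(w))
hm=ctr+ex*55; print('home',hm,'hinge',ctr+ex*107)
s=r.observe(); w=r.get_image('wrist');print(np.array(w['T_tool_cam']).round(3),w['mtx'][0][0])
E
```

```text
[[649.3 142.3  18. ]
 [665.1 -56.6  18. ]
 [368.6 -79.7  18. ]
 [350.9 116.6  18. ]]
ctr [508.475  30.65   18.   ] yaw 0.0818473375690446 [np.float64(299.50467442095123), np.float64(199.52656464741733), np.float64(297.3984868824991), np.float64(197.0963723664137)]
barL [481.5 102.   38. ] [-21.1  73.3]
barR [493.8 -28.3  38. ] [-19.4 -57.6]
btL [572.1  72.   38. ] [66.8 36. ]
btR [578.2   2.   38. ] [ 67.1 -34.3]
blkL [587.3  90.   54. ] [83.4 52.7]
blkR [594.7 -12.5  54. ] [ 82.4 -50.1]
blk back L [609.4  89.9  54. ] [105.4  50.8]
home [563.29088069  35.14657922  18.        ] hinge [615.11680424  39.39789048  18.        ]
[[ 1.00000e-03 -9.59000e-01 -2.83000e-01  7.16650e+01]
 [ 1.00000e+00  2.00000e-03 -0.00000e+00  3.84000e-01]
 [ 1.00000e-03 -2.83000e-01  9.59000e-01 -1.34152e+02]
 [ 0.00000e+00  0.00000e+00  0.00000e+00  1.00000e+00]] 360.3654385686558
```

The board yaw is 0.082 and home looks about 8 mm nearer than nominal (S ≈ -8), so the bar is about 67 mm short. I'll move with the jaws shut to a point before the bar, with tool x turned to board -x so the camera faces away from the leaf.

Call:
carry_out(increments=[[0, 14, -13, 0, 0, 0, 0], [0, 28.6, -26.4, 0, 0, 0, 0], [0, 28.6, -26.4, 0, 0, 0, 0], [0, 28.6, -26.4, 0, 0, 0, 0], [0, 28.6, -26.4, 0, 0, 0, 0], [0, 28.6, -26.4, 0, 0, 0, 0], [0, 28.6, -26.4, 0, 0, 0, 0], [0, 28.6, -26.4, 0, 0, 0, 0], [0, 28.6, -26.4, 0, 0, 0, 0], [0, 28.6, -26.4, 0, 0, 0, 0], [0, 28.6, -26.4, 0, 0, 0, 0], [0, 28.6, -26.4, 0, 0, 0, 0], [0, 28.6, -26.4, 0, 0, 0, 0], [0, 28.6, -26.4, 0, 0, 0, 0], [0, 14.3, -13, 0, 0, 0, 0], [0, 0, 0, 0, 0, 0, -0.14], [0, 0, 0, 0, 0, 0, -0.14], [0, 0, 0, 0, 0, 0, -0.14], [0, 0, 0, 0, 0, 0, -0.14], [0, 0, 0, 0, 0, 0, -0.14]])

```text
time_s: 2.65
eef_pos: [427.5, 28.9, 239.2]
tcp_rot: [[0.416, 0.909, -0.0], [0.909, -0.416, 0.0], [0.0, -0.0, -1.0]]
ft_force: [-0.4, 0.2, -1.0]
width: -0.0
```

Call:
carry_out(increments=[[0, 0, 0, 5, 0, 0, -0.14], [0, 0, 0, 10, 0, 0, -0.14], [0, 0, 0, 10, 0, 0, -0.14], [0, 0, 0, 10, 0, 0, -0.14], [0, 0, 0, 10, 0, 0, -0.14], [0, 0, 0, 10, 0, 0, -0.14], [0, 0, 0, 10, 0, 0, -0.14], [0, 0, 0, 10, 0, 0, -0.14], [0, 0, 0, 10, 0, 0, -0.14], [0, 0, 0, 10, 0, 0, -0.14], [0, 0, 0, 10, 0, 0, -0.14], [0, 0, 0, 10, 0, 0, -0.14], [0, 0, 0, 10, 0, 0, -0.14], [0, 0, 0, 10, 0, 0, -0.14], [0, 0, 0, 5, 0, 0, -0.126], [0, 0, 0, 0, 0, 0, 0], [0, 0, 0, 0, 0, 0, 0]])

```text
time_s: 4.78
eef_pos: [428.2, 28.4, 99.6]
tcp_rot: [[-0.997, -0.079, 0.0], [-0.079, 0.997, -0.0], [-0.0, -0.0, -1.0]]
ft_force: [-0.4, 0.2, 0.4]
width: -0.2
```

```bash
cat >> h.py <<'E'
CTR=np.array([508.5,30.7,18]); A=.082; EX=np.array([np.cos(A),np.sin(A),0]); EY=np.array([-np.sin(A),np.cos(A),0])
def st():
    s=r.observe(); p=np.array(s['eef_pos']); f=s['ft_force']; R=np.array(s['tcp_rot']);
    print('t',s['time_s'],'board xy',((p-CTR)@EX).round(1),((p-CTR)@EY).round(1),'z',p[2].round(1),'F',(f@EX).round(2),(f@EY).round(2),f[2].round(2),'toolyaw-pi-A',round(np.arctan2(-R[1,0],-R[0,0])-A,4),R[:,2].round(3),'w',s['width'])
    return s
E
python3 -c "
from h import *
st(); snap('wrist','w1')"
```

```text
t 4.775 board xy -80.2 4.3 z 99.6 F -0.39 0.26 0.36 toolyaw-pi-A -0.0029 [ 0. -0. -1.] w -0.15748708270106743
```

View pics/w1.png

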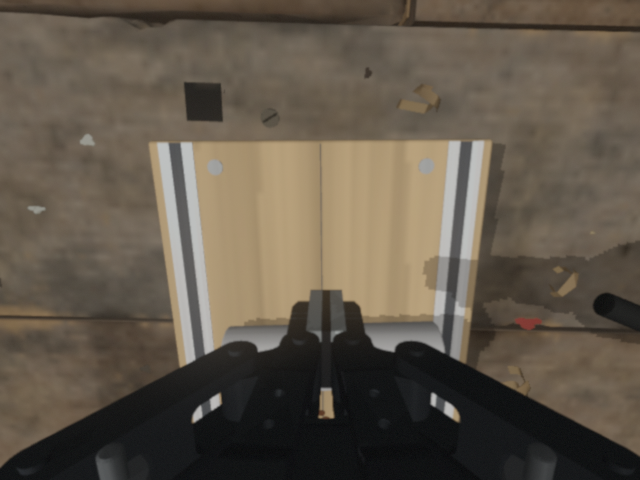

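The wrist view shows the board square in the frame. The bar's rear edge is near row 325 and the fingertips at about (326,310) are short of the bar and central. Now I'll lower to axis height and creep in.

Call:
carry_out(increments=[[0, 0, 0, 10, 0, 0, 0], [0, 0, 0, 15, 0, 0, 0], [0, 0, 0, 15, 0, 0, 0], [0, 0, 0, 15, 0, 0, 0], [0, 0, 0, 7, 0, 0, 0], [0, -5, 0, 0, 0, 0, 0], [0, -5, 0, 0, 0, 0, 0], [0, -5, 0, 0, 0, 0, 0], [0, -3, 0, 0, 0, 0, 0], [0, -2, 0, 0, 0, 0, 0], [0, -2, 0, 0, 0, 0, 0], [0, -2, 0, 0, 0, 0, 0], [0, -2, 0, 0, 0, 0, 0], [0, -2, 0, 0, 0, 0, 0], [0, -2, 0, 0, 0, 0, 0], [0, -2, 0, 0, 0, 0, 0], [0, -2, 0, 0, 0, 0, 0]])

```text
time_s: 6.95
eef_pos: [462.5, 30.8, 37.3]
tcp_rot: [[-0.997, -0.081, -0.0], [-0.081, 0.997, -0.0], [0.0, -0.0, -1.0]]
ft_force: [-1.0, -0.8, 0.5]
width: 0.0
```

```bash
python3 -c "
from h import *
st()"
```

```text
t 6.95 board xy -45.9 3.9 z 37.3 F -1.03 -0.76 0.45 toolyaw-pi-A -0.0007 [-0. -0. -1.] w 0.027821467845999488
```

Call:
carry_out(increments=[[0, -2, 0, 0, 0, 0, 0], [0, -2, 0, 0, 0, 0, 0], [0, -2, 0, 0, 0, 0, 0], [0, -2, 0, 0, 0, 0, 0], [0, -2, 0, 0, 0, 0, 0], [0, -2, 0, 0, 0, 0, 0], [0, -2, 0, 0, 0, 0, 0], [0, -2, 0, 0, 0, 0, 0], [0, -2, 0, 0, 0, 0, 0], [0, -2, 0, 0, 0, 0, 0], [0, -2, 0, 0, 0, 0, 0], [0, -2, 0, 0, 0, 0, 0], [0, -2, 0, 0, 0, 0, 0], [0, -2, 0, 0, 0, 0, 0], [0, -2, 0, 0, 0, 0, 0], [0, -2, 0, 0, 0, 0, 0], [0, -2, 0, 0, 0, 0, 0], [0, -2, 0, 0, 0, 0, 0], [0, -2, 0, 0, 0, 0, 0], [0, -2, 0, 0, 0, 0, 0]])

```text
time_s: 9.45
eef_pos: [502.4, 34.1, 37.3]
tcp_rot: [[-0.997, -0.081, 0.0], [-0.081, 0.997, -0.0], [-0.0, -0.0, -1.0]]
ft_force: [0.5, -0.9, 0.4]
width: 0.4
```

Call:
carry_out(increments=[[0, -1.5, 0, 0, 0, 0, 0], [0, -1.5, 0, 0, 0, 0, 0], [0, -1.5, 0, 0, 0, 0, 0], [0, -1.5, 0, 0, 0, 0, 0], [0, -1, 0, 0, 0, 0, 0], [0, -1, 0, 0, 0, 0, 0], [0, -1, 0, 0, 0, 0, 0], [0, -1, 0, 0, 0, 0, 0]])

```text
time_s: 10.45
eef_pos: [512.3, 34.9, 37.3]
tcp_rot: [[-0.997, -0.081, 0.0], [-0.081, 0.997, -0.0], [-0.0, -0.0, -1.0]]
ft_force: [-1.5, -0.4, -0.1]
width: -0.4
```

```bash
python3 -c "
from h import *
st()"
```

```text
t 10.45 board xy 4.1 3.9 z 37.3 F -1.51 -0.27 -0.08 toolyaw-pi-A -0.0008 [ 0. -0. -1.] w -0.4001553902739014
```

Call:
carry_out(increments=[[0, -0.8, 0, 0, 0, 0, 0], [0, -0.8, 0, 0, 0, 0, 0], [0, -0.8, 0, 0, 0, 0, 0], [0, -0.8, 0, 0, 0, 0, 0], [0, -0.8, 0, 0, 0, 0, 0]])

```text
time_s: 11.08
eef_pos: [516.3, 35.2, 37.3]
tcp_rot: [[-0.997, -0.081, 0.0], [-0.081, 0.997, -0.0], [-0.0, -0.0, -1.0]]
ft_force: [-0.2, -0.5, 0.2]
width: 0.3
```

Call:
carry_out(increments=[[0, -0.7, 0, 0, 0, 0, 0], [0, -0.7, 0, 0, 0, 0, 0], [0, -0.7, 0, 0, 0, 0, 0]])

```text
time_s: 11.45
eef_pos: [518.3, 35.4, 37.3]
tcp_rot: [[-0.997, -0.081, -0.0], [-0.081, 0.997, -0.0], [0.0, -0.0, -1.0]]
ft_force: [-0.4, -1.4, -0.3]
width: -0.2
```

Call:
carry_out(increments=[[0, -0.6, 0, 0, 0, 0, 0], [0, -0.6, 0, 0, 0, 0, 0], [0, -0.6, 0, 0, 0, 0, 0], [0, -0.6, 0, 0, 0, 0, 0]])

```text
time_s: 11.95
eef_pos: [520.7, 35.6, 37.3]
tcp_rot: [[-0.997, -0.081, 0.0], [-0.081, 0.997, -0.0], [-0.0, -0.0, -1.0]]
ft_force: [-0.4, -0.2, 0.1]
width: -0.1
```

Call:
carry_out(increments=[[0, -0.6, 0, 0, 0, 0, 0], [0, -0.6, 0, 0, 0, 0, 0], [0, -0.6, 0, 0, 0, 0, 0]])

```text
time_s: 12.32
eef_pos: [522.0, 35.7, 37.2]
tcp_rot: [[-0.997, -0.081, -0.001], [-0.081, 0.997, -0.0], [0.001, 0.0, -1.0]]
ft_force: [-2.1, -0.0, 1.1]
width: -0.2
```

Call:
carry_out(increments=[[0, -0.4, 0, 0, 0, 0, 0], [0, -0.4, 0, 0, 0, 0, 0]])

```text
time_s: 12.58
eef_pos: [522.4, 35.9, 37.1]
tcp_rot: [[-0.997, -0.081, -0.002], [-0.081, 0.997, 0.0], [0.002, 0.0, -1.0]]
ft_force: [-4.5, -0.1, 2.7]
width: 0.0
```

Call:
carry_out(increments=[[0, -0.4, 0, 0, 0, 0, 0], [0, 0, 0, 0, 0, 0, 0]])

```text
time_s: 12.82
eef_pos: [522.8, 36.1, 37.1]
tcp_rot: [[-0.997, -0.081, -0.002], [-0.081, 0.997, 0.0], [0.002, 0.0, -1.0]]
ft_force: [-5.6, 0.9, 1.8]
width: 0.0
```

Call:
carry_out(increments=[[0, -0.3, 0, 0, 0, 0, 0], [0, 0, 0, 0, 0, 0, 0], [0, 0, 0, 0, 0, 0, 0]])

```text
time_s: 13.2
eef_pos: [522.9, 36.1, 37.0]
tcp_rot: [[-0.997, -0.081, -0.002], [-0.081, 0.997, 0.0], [0.002, 0.001, -1.0]]
ft_force: [-5.7, 1.0, 3.0]
width: 0.5
```

```bash
python3 - <<'E'
from h import *
s=st();print(s['moment']); im=snap('top','top2')
a=cv2.imread('pics/top2.png')[203:353,245:365]
b=cv2.imread('pics/top2.png')
cv2.imwrite('pics/c2.png',cv2.resize(a,None,fx=4,fy=4,interpolation=cv2.INTER_CUBIC))
E
```

```text
t 13.2 board xy 14.8 4.2 z 37.0 F -5.61 1.47 2.96 toolyaw-pi-A -0.0008 [-0.002  0.    -1.   ] w 0.47740644375895924
[0.13620215 0.85813083 0.01525333]
```

View pics/c2.png

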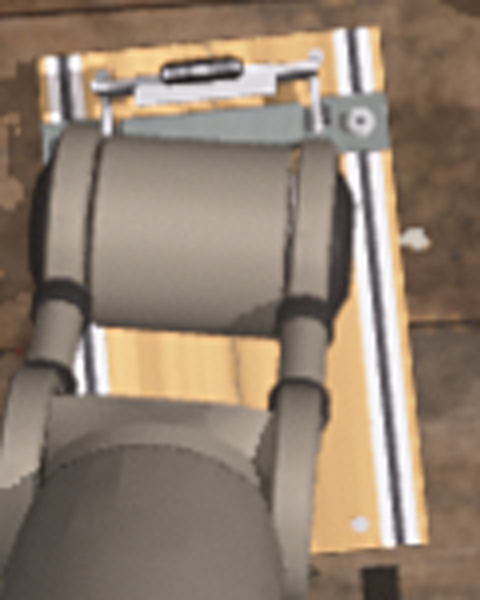

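The arm hides the bar from the top camera. The contact position gives an axis at about 46 mm, which agrees with the 47 mm from the image. I'll raise the push to about 7 N and hold it.

Call:
carry_out(increments=[[0, -0.3, 0, 0, 0, 0, 0], [0, 0, 0, 0, 0, 0, 0], [0, 0, 0, 0, 0, 0, 0], [0, 0, 0, 0, 0, 0, 0]])

```text
time_s: 13.75
eef_pos: [523.0, 36.2, 37.0]
tcp_rot: [[-0.997, -0.081, -0.003], [-0.081, 0.997, 0.0], [0.003, 0.001, -1.0]]
ft_force: [-6.3, 0.9, 3.1]
width: 0.0
```

```bash
python3 - <<'E'
from h import *
st(); im=snap('side','side2')
a=cv2.imread('pics/side2.png')[200:320,255:445]
cv2.imwrite('pics/c3.png',cv2.resize(a,None,fx=4,fy=4,interpolation=cv2.INTER_CUBIC))
E
```

```text
t 13.75 board xy 14.9 4.3 z 37.0 F -6.21 1.44 3.08 toolyaw-pi-A -0.0007 [-0.003  0.    -1.   ] w 0.03725289306988549
```

View pics/c3.png

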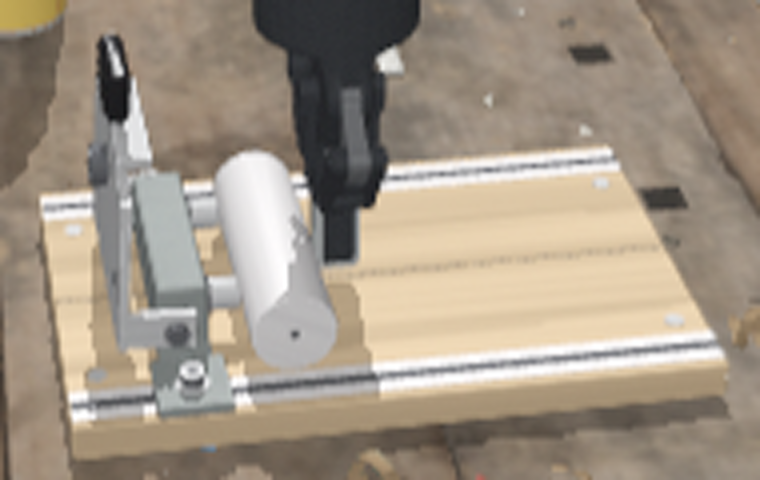

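The side view shows the bar bearing on both buttons, at about (205,212) and (225,292). The leaf is upright with its grip at (113,80).

Call:
carry_out(increments=[[0, -0.3, 0, 0, 0, 0, 0], [0, 0, 0, 0, 0, 0, 0], [0, 0, 0, 0, 0, 0, 0], [0, 0, 0, 0, 0, 0, 0], [0, 0, 0, 0, 0, 0, 0], [0, 0, 0, 0, 0, 0, 0], [0, 0, 0, 0, 0, 0, 0], [0, 0, 0, 0, 0, 0, 0], [0, 0, 0, 0, 0, 0, 0], [0, 0, 0, 0, 0, 0, 0]])

```text
time_s: 15.05
eef_pos: [523.1, 36.2, 37.0]
tcp_rot: [[-0.997, -0.081, -0.003], [-0.081, 0.997, 0.0], [0.003, 0.001, -1.0]]
ft_force: [-7.0, 0.5, 3.2]
width: -0.1
```

```bash
python3 - <<'E'
from h import *
st()
im=pickle.load(open('side2.pkl','rb'))
# grip in side: cast ray to vertical plane board y=0
f=lambda p:(np.array(p)+.5)/4-.5+[255,200]
for n,p,y in[('grip top',(108,36),22),('grip bot',(120,122),0),('grip left',(97,65),0),('grip right',(129,65),0),('pin',(177,333),60)]:
    c,d=ray(im,f(p)); k=(y-(c-CTR)@EY)/(d@EY); w=c+k*d; print(n,((w-CTR)@EX).round(1),w[2].round(1))
t=pickle.load(open('top0.pkl','rb'))
for p in[(161,72),(243,66),(202,58),(202,82)]:
    w=onz(t,(np.array(p)+.5)/4-.5+[245,203],142); print('top grip',((w-CTR)@EX).round(1),((w-CTR)@EY).round(1))
E
```

```text
t 15.05 board xy 15.0 4.3 z 37.0 F -6.93 1.11 3.17 toolyaw-pi-A -0.0006 [-0.003  0.    -1.   ] w -0.09020197148174228
grip top 119.2 170.0
grip bot 113.9 113.9
grip left 123.1 144.2
grip right 108.7 142.9
pin 96.8 36.4
top grip 117.1 22.9
top grip 116.2 -20.3
top grip 122.5 0.8
top grip 109.8 1.9
```

Call:
carry_out(increments=[[0, 0.5, 0, 0, 0, 0, 0], [0, 0.5, 0, 0, 0, 0, 0], [0, 0.5, 0, 0, 0, 0, 0], [0, 1, 0, 0, 0, 0, 0], [0, 2, 0, 0, 0, 0, 0], [0, 5, 0, 0, 0, 0, 0], [0, 10, 0, 0, 0, 0, 0], [0, 7, 0, 0, 0, 0, 0], [0, 0, 0, -10, 0, 0, 0], [0, 0, 0, -25, 0, 0, 0], [0, 0, 0, -30, 0, 0, 0], [0, 0, 0, -30, 0, 0, 0], [0, 0, 0, -30, 0, 0, 0], [0, 0, 0, -30, 0, 0, 0], [0, 0, 0, -20, 0, 0, 0], [0, -10, -1, 0, 0, 0, 0], [0, -20, -1, 0, 0, 0, 0], [0, -30, -1, 0, 0, 0, 0], [0, -30, -1, 0, 0, 0, 0]])

```text
time_s: 17.42
eef_pos: [589.2, 37.1, 211.2]
tcp_rot: [[-0.997, -0.081, -0.001], [-0.081, 0.997, 0.0], [0.001, 0.0, -1.0]]
ft_force: [-0.3, -0.8, 0.5]
width: -0.0
```

Call:
carry_out(increments=[[0, -30, 0, 0, 0, 0, 0], [0, -30, 0, 0, 0, 0, 0], [0, -12, 0, 0, 0, 0, 0], [0, 0, 0, 0, 0, 0, 0]])

```text
time_s: 17.92
eef_pos: [660.4, 42.9, 210.4]
tcp_rot: [[-0.997, -0.081, -0.002], [-0.081, 0.997, 0.0], [0.002, 0.0, -1.0]]
ft_force: [-0.3, -0.3, -0.3]
width: -0.1
```

```bash
python3 - <<'E'
from h import *
st(); im=snap('side','side3')
a=cv2.imread('pics/side3.png')[170:320,245:435]
cv2.imwrite('pics/c4.png',cv2.resize(a,None,fx=4,fy=4,interpolation=cv2.INTER_CUBIC))
E
```

```text
t 17.925 board xy 152.4 -0.2 z 210.4 F -0.28 -0.24 -0.28 toolyaw-pi-A -0.0007 [-0.002  0.    -1.   ] w -0.08883818878812492
```

View pics/c4.png

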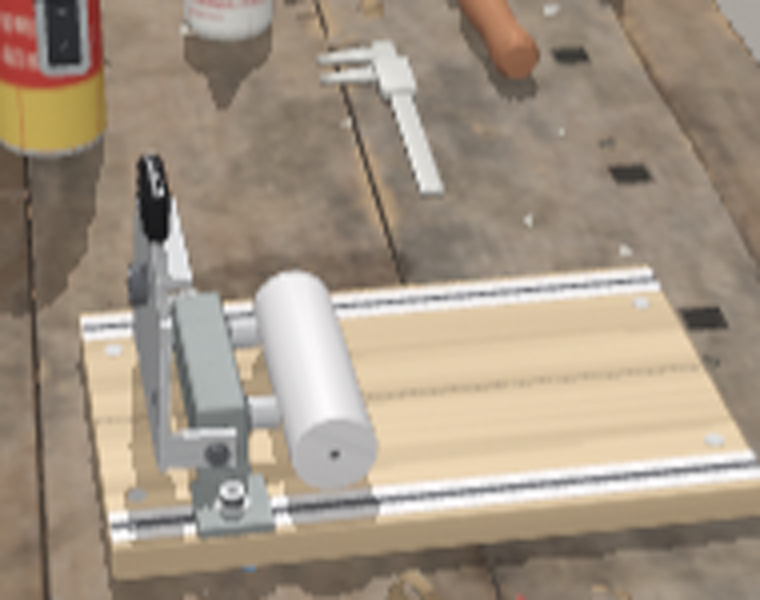

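The bar has not moved: its end hole is at the same pixel, (328.5,283.3). I'll lower behind the leaf and compute the arc.

Call:
carry_out(increments=[[0, 0, 0, 10, 0, 0, 0], [0, 0, 0, 20, 0, 0, 0], [0, 0, 0, 20, 0, 0, 0], [0, 0, 0, 15, 0, 0, 0], [0, 0, 0, 6, 0, 0, 0], [0, 5, 0, 0, 0, 0, 0], [0, -5, 0, 0, 0, 0, 0], [0, 0, 0, 0, 0, 0, 0]])

```text
time_s: 18.98
eef_pos: [660.7, 42.9, 142.1]
tcp_rot: [[-0.997, -0.081, 0.002], [-0.081, 0.997, -0.0], [-0.002, -0.0, -1.0]]
ft_force: [-0.9, 0.4, -0.5]
width: -0.6
```

```bash
python3 - <<'E'
from h import *
s=st(); p=np.array(s['eef_pos']); x0,z0=(p-CTR)@EX,p[2]
a=np.arange(1.5,-.001,-.05); L=96
x=98.2-(L*np.cos(a)-29.5*np.sin(a))+11; z=38+L*np.sin(a)+29.5*np.cos(a)+8
print('start move x,z',x[0]-x0,z[0]-z0)
for i in range(len(a)): print(round(a[i],2),x[i].round(1),z[i].round(1), [] if i==0 else (-(x[i]-x[i-1]).round(1),-(z[i]-z[i-1]).round(1)))
E
```

```text
t 18.975 board xy 152.7 -0.3 z 142.1 F -0.88 0.52 -0.46 toolyaw-pi-A -0.0008 [ 0.002 -0.    -1.   ] w -0.5615078099972813
start move x,z -20.81925550028285 1.7591373246457636
1.5 131.8 143.8 []
1.45 126.9 144.9 (np.float64(4.9), np.float64(-1.0))
1.4 122.0 145.6 (np.float64(5.0), np.float64(-0.8))
1.35 117.0 146.1 (np.float64(5.0), np.float64(-0.5))
1.3 111.9 146.4 (np.float64(5.0), np.float64(-0.3))
1.25 106.9 146.4 (np.float64(5.0), np.float64(-0.0))
1.2 101.9 146.2 (np.float64(5.0), np.float64(0.2))
1.15 96.9 145.7 (np.float64(5.0), np.float64(0.5))
1.1 91.9 144.9 (np.float64(5.0), np.float64(0.7))
1.05 87.0 144.0 (np.float64(4.9), np.float64(1.0))
1.0 82.2 142.7 (np.float64(4.9), np.float64(1.2))
0.95 77.4 141.2 (np.float64(4.8), np.float64(1.5))
0.9 72.6 139.5 (np.float64(4.7), np.float64(1.7))
0.85 68.0 137.6 (np.float64(4.6), np.float64(1.9))
0.8 63.5 135.4 (np.float64(4.5), np.float64(2.2))
0.75 59.1 133.0 (np.float64(4.4), np.float64(2.4))
0.7 54.8 130.4 (np.float64(4.3), np.float64(2.6))
0.65 50.6 127.6 (np.float64(4.2), np.float64(2.8))
0.6 46.6 124.6 (np.float64(4.0), np.float64(3.0))
0.55 42.8 121.3 (np.float64(3.8), np.float64(3.2))
0.5 39.1 117.9 (np.float64(3.7), np.float64(3.4))
0.45 35.6 114.3 (np.float64(3.5), np.float64(3.6))
0.4 32.3 110.6 (np.float64(3.3), np.float64(3.8))
0.35 29.1 106.6 (np.float64(3.1), np.float64(3.9))
0.3 26.2 102.6 (np.float64(2.9), np.float64(4.1))
0.25 23.5 98.3 (np.float64(2.7), np.float64(4.2))
0.2 21.0 94.0 (np.float64(2.5), np.float64(4.3))
0.15 18.7 89.5 (np.float64(2.3), np.float64(4.5))
0.1 16.6 84.9 (np.float64(2.1), np.float64(4.6))
0.05 14.8 80.3 (np.float64(1.8), np.float64(4.7))
-0.0 13.2 75.5 (np.float64(1.6), np.float64(4.8))
```

Call:
carry_out(increments=[[0, -5, 0, -1, 0, 0, 0], [0, -5, 0, 0, 0, 0, 0], [0, -4, 0, 0, 0, 0, 0], [0, -3, 0, 0, 0, 0, 0], [0, -3, 0, 0, 0, 0, 0], [0, -4, 0, -1, 0, 0, 0], [0, -5, 0, -1, 0, 0, 0], [0, -5, 0, -0.8, 0, 0, 0], [0, -5, 0, -0.5, 0, 0, 0], [0, -5, 0, -0.3, 0, 0, 0]])

```text
time_s: 20.23
eef_pos: [704.1, 46.5, 145.9]
tcp_rot: [[-0.997, -0.081, 0.0], [-0.081, 0.997, -0.0], [-0.0, -0.0, -1.0]]
ft_force: [-0.1, -0.4, 0.4]
width: -0.2
```

```bash
python3 - <<'E'
from h import *
st()
E
```

```text
t 20.225 board xy 196.3 -0.3 z 145.9 F -0.14 -0.4 0.36 toolyaw-pi-A -0.0008 [ 0. -0. -1.] w -0.15646426965742163
```

I gave x the wrong sign and moved away from the leaf, with no harm done since the air there is free. Tool +x is the closing direction, so I'll go back.

Call:
carry_out(increments=[[0, 8, 0, 1, 0, 0, 0], [0, 12, 0, 2, 0, 0, 0], [0, 12, 0, 0, 0, 0, 0], [0, 12, 0, 0, 0, 0, 0], [0, 8, 0, 0, 0, 0, 0], [0, 4, 0, 0, 0, 0, 0], [0, 4, 0, 0, 0, 0, 0], [0, 4, 0, -1, 0, 0, 0], [0, 5, 0, -1, 0, 0, 0], [0, 5, 0, -0.8, 0, 0, 0]])

```text
time_s: 21.48
eef_pos: [630.1, 40.4, 145.8]
tcp_rot: [[-0.997, -0.081, 0.001], [-0.081, 0.997, -0.0], [-0.001, -0.0, -1.0]]
ft_force: [2.0, -0.9, -1.2]
width: -0.1
```

```bash
python3 - <<'E'
from h import *
st()
E
```

```text
t 21.475 board xy 122.0 -0.3 z 145.8 F 1.87 -1.07 -1.23 toolyaw-pi-A -0.0008 [ 0.001 -0.    -1.   ] w -0.07156369387005201
```

Contact is at about 2 N, and the position matches a ≈ 1.4. I'll continue along the arc.

Call:
carry_out(increments=[[0, 5, 0, -0.5, 0, 0, 0], [0, 5, 0, -0.3, 0, 0, 0], [0, 5, 0, 0, 0, 0, 0], [0, 5, 0, 0.2, 0, 0, 0], [0, 5, 0, 0.5, 0, 0, 0], [0, 5, 0, 0.7, 0, 0, 0], [0, 4.9, 0, 1, 0, 0, 0], [0, 4.9, 0, 1.2, 0, 0, 0], [0, 4.8, 0, 1.5, 0, 0, 0], [0, 4.7, 0, 1.7, 0, 0, 0], [0, 4.6, 0, 1.9, 0, 0, 0], [0, 4.5, 0, 2.2, 0, 0, 0]])

```text
time_s: 22.98
eef_pos: [571.4, 35.7, 135.5]
tcp_rot: [[-0.997, -0.081, -0.0], [-0.081, 0.997, -0.0], [0.0, -0.0, -1.0]]
ft_force: [1.4, -0.8, 2.9]
width: 0.1
```

```bash
python3 - <<'E'
from h import *
st(); im=snap('side','side4')
a=cv2.imread('pics/side4.png')[170:320,245:435]
cv2.imwrite('pics/c5.png',cv2.resize(a,None,fx=4,fy=4,interpolation=cv2.INTER_CUBIC))
E
```

```text
t 22.975 board xy 63.1 -0.1 z 135.5 F 1.29 -0.89 2.92 toolyaw-pi-A -0.0008 [-0. -0. -1.] w 0.05057620329802068
```

View pics/c5.png

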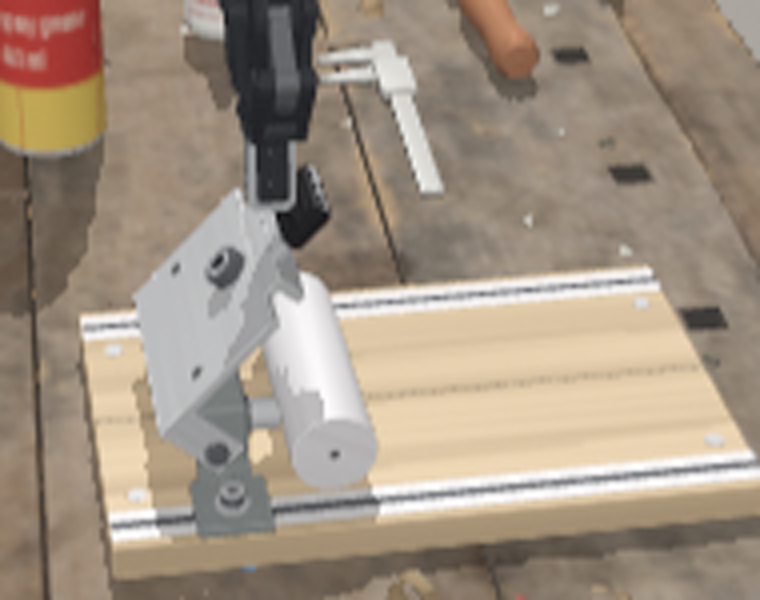

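The side view shows the leaf about half shut, with the fingertip at about (270,200) on the grip. The bar's end hole is still at (334,453). I'll continue.

Call:
carry_out(increments=[[0, 4.4, 0, 2.4, 0, 0, 0], [0, 4.3, 0, 2.6, 0, 0, 0], [0, 4.2, 0, 2.8, 0, 0, 0], [0, 4, 0, 3, 0, 0, 0], [0, 3.8, 0, 3.2, 0, 0, 0], [0, 3.7, 0, 3.4, 0, 0, 0], [0, 3.5, 0, 3.6, 0, 0, 0], [0, 3.3, 0, 3.8, 0, 0, 0], [0, 3.1, 0, 3.9, 0, 0, 0], [0, 2.9, 0, 4.1, 0, 0, 0], [0, 2.7, 0, 4.2, 0, 0, 0]])

```text
time_s: 24.4
eef_pos: [531.7, 32.5, 98.2]
tcp_rot: [[-0.997, -0.081, -0.0], [-0.081, 0.997, -0.0], [0.0, -0.0, -1.0]]
ft_force: [-1.0, -0.5, 2.8]
width: 0.3
```

Call:
carry_out(increments=[[0, 2.2, 0, 3.5, 0, 0, 0], [0, 1.5, 0, 3, 0, 0, 0], [0, 1.3, 0, 3, 0, 0, 0], [0, 1.2, 0, 3, 0, 0, 0]])

```text
time_s: 24.9
eef_pos: [525.7, 32.0, 85.9]
tcp_rot: [[-0.997, -0.081, -0.0], [-0.081, 0.997, -0.0], [0.0, -0.0, -1.0]]
ft_force: [-1.7, -1.0, 1.1]
width: -0.0
```

```bash
python3 - <<'E'
from h import *
st()
E
```

```text
t 24.9 board xy 17.3 -0.1 z 85.9 F -1.83 -0.9 1.06 toolyaw-pi-A -0.0008 [-0. -0. -1.] w -0.035715219667662716
```

Call:
carry_out(increments=[[0, 0.6, 0, 2, 0, 0, 0], [0, 0.6, 0, 2, 0, 0, 0], [0, 0.6, 0, 2, 0, 0, 0], [0, 0.4, 0, 1, 0, 0, 0]])

```text
time_s: 25.4
eef_pos: [523.7, 31.8, 79.0]
tcp_rot: [[-0.997, -0.081, 0.0], [-0.081, 0.997, -0.0], [-0.0, -0.0, -1.0]]
ft_force: [-1.4, -0.5, 2.7]
width: 0.0
```

Call:
carry_out(increments=[[0, 0.3, 0, 0.8, 0, 0, 0], [0, 0.3, 0, 0.8, 0, 0, 0]])

```text
time_s: 25.65
eef_pos: [523.1, 31.8, 77.5]
tcp_rot: [[-0.997, -0.081, 0.0], [-0.081, 0.997, -0.0], [-0.0, -0.0, -1.0]]
ft_force: [-1.5, -0.4, 2.5]
width: 0.3
```

Call:
carry_out(increments=[[0, 0.2, 0, 0.7, 0, 0, 0], [0, 0.2, 0, 0.7, 0, 0, 0]])

```text
time_s: 25.9
eef_pos: [522.6, 31.7, 76.0]
tcp_rot: [[-0.997, -0.081, -0.0], [-0.081, 0.997, -0.0], [0.0, -0.0, -1.0]]
ft_force: [-0.9, -0.7, 1.3]
width: 0.2
```

Call:
carry_out(increments=[[0, 0.1, 0, 0.6, 0, 0, 0]])

```text
time_s: 26.02
eef_pos: [522.5, 31.7, 75.5]
tcp_rot: [[-0.997, -0.081, -0.0], [-0.081, 0.997, -0.0], [0.0, -0.0, -1.0]]
ft_force: [-3.1, -0.6, 6.5]
width: -0.1
```

Force is rising at the predicted shut height. I'll firm it slightly to confirm the dead stop.

Call:
carry_out(increments=[[0, 0, 0, 0.5, 0, 0, 0], [0, 0, 0, 0.3, 0, 0, 0], [0, 0, 0, 0, 0, 0, 0]])

```text
time_s: 26.4
eef_pos: [522.5, 31.7, 75.4]
tcp_rot: [[-0.997, -0.081, 0.0], [-0.081, 0.997, -0.0], [-0.0, -0.0, -1.0]]
ft_force: [-3.7, 0.2, 9.1]
width: 0.1
```

It stopped dead at z = 75.4, against 75.5 predicted for shut. I'll lift straight off, move back and look.

Call:
carry_out(increments=[[0, 0, 0, -1, 0, 0, 0], [0, 0, 0, -2, 0, 0, 0], [0, 0, 0, -10, 0, 0, 0], [0, 0, 0, -25, 0, 0, 0], [0, 0, 0, -30, 0, 0, 0], [0, 0, 0, -30, 0, 0, 0], [0, 10, 0, -20, 0, 0, 0], [0, 30, 0, 0, 0, 0, 0], [0, 30, 0, 0, 0, 0, 0], [0, 10, 0, 0, 0, 0, 0], [0, 0, 0, 0, 0, 0, 0]])

```text
time_s: 27.78
eef_pos: [443.3, 25.2, 193.3]
tcp_rot: [[-0.997, -0.081, 0.002], [-0.081, 0.997, -0.0], [-0.001, -0.0, -1.0]]
ft_force: [1.2, -0.5, -1.0]
width: 0.0
```

```bash
python3 - <<'E'
from h import *
st(); im=snap('side','side5')
a=cv2.imread('pics/side5.png')[170:320,245:435]
cv2.imwrite('pics/c6.png',cv2.resize(a,None,fx=4,fy=4,interpolation=cv2.INTER_CUBIC))
E
```

```text
t 27.775 board xy -65.5 -0.2 z 193.3 F 1.13 -0.58 -0.97 toolyaw-pi-A -0.001 [ 0.002 -0.    -1.   ] w 0.019110055729813794
```

View pics/c6.png

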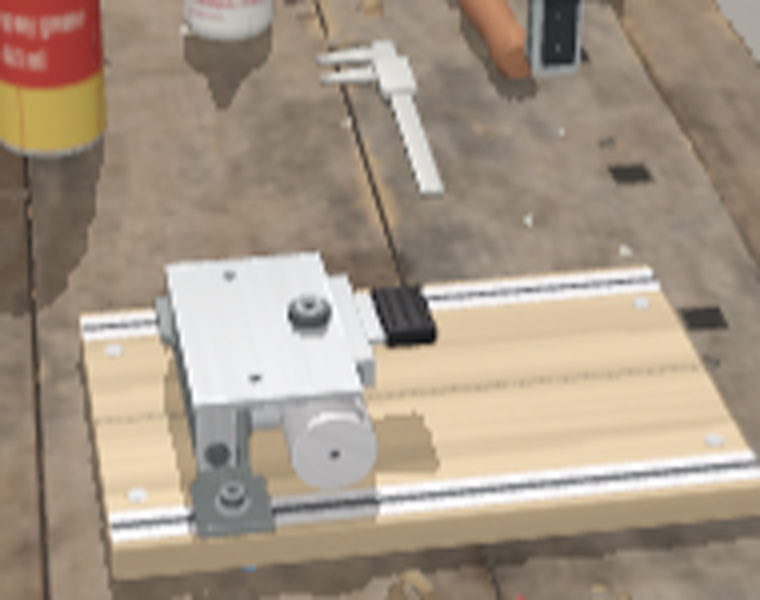

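The leaf is level over the bar with its lip in front. The bar's end hole is still at (334,453), and the robot is clear.

```bash
python3 -c "
from plant import r
print(r.job_done())"
```

```text
the job is handed in; nothing more can be done
None
```

The bar is home against both stop buttons, the leaf is shut over it, and the job is handed in at about 28 s of the 67 s allowed.

- **Bar:** I rolled it with the closed fingertips, creeping at about 5 mm/s when it met the buttons. I then held it for about 1.3 s at 6 to 7 N. The highest reading I saw was about 7.7 N in total, but force was only read at the end of each move. The contact put the bar's axis at about 46 mm, so S is about -9 mm. That agrees with the 47 mm I read from the camera image.
- **Leaf:** I pushed the grip round and down with about 2 to 4 N. It stopped dead at a tool height of 75.4 mm, against 75.5 mm predicted for fully shut. I pressed it to about 10 N to confirm.
- **Last checks:** The final side picture shows the leaf level, the lip in front of the bar, and the bar's end at the same pixel as during the 7 N hold. The arm was clear of everything, and the caliper and spray can were not touched. The marker and offcut are outside that picture, but the arm never went near them.

**Disagreements:**
- The top camera's view of the bar was blocked by the arm while I was pushing, so I relied on the side view there.
- I gave one move the wrong sign and it went about 44 mm back through empty space behind the leaf. It touched nothing, and I reversed it.

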